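# Fit the bushing to the tray's pin and hold the ball tray level over the mat

### The job

Two brass bushings stand on the bench: one has a wide bore that fits over the steel pin on the aluminium tray, the other's bore is too narrow. Slide the fitting bushing all the way down onto the tray's pin and let go of it, leaving the other one standing where it is; then lift the tray by its crossbar handle, keep it level so that the loose steel ball never leaves its pocket, and carry it over to the black rubber mat. Finish while still holding the tray: level, still, centred over the mat and about 10 cm above it, resting on nothing, with the other things on the bench left alone.

Things in the scene. Friction and masses are not known exactly. Their poses are not given: they have to be found in the camera images.
- tray: Loose pale aluminium tray, 220 (its x) by 120 mm (its y), plate 4 mm thick, edge lip up to 8 mm above the underside, about 0.4 kg. Origin: centre of its underside, z up. Crossbar handle over its middle, pin at tray x = +75 mm, ball pocket at tray x = -75 mm. Starts flat on the bench, left or right of its middle, at any yaw within 1.4 rad; the mat lies on the other side.
- tray_grip (a point): Centre of the tray's black crossbar handle, 73 mm above the underside; axes as the tray's. The bar is 14 mm thick (tray x), 74 mm long (tray y), 62 to 84 mm above the underside, on two 10 mm posts at tray y = +-30 mm. Pinch its thickness, closing along tray x.
- tray_pin (a point): Foot of the tray's upright steel pin, on the tray plate (4 mm above the underside). Pin 18 mm in diameter, 40 mm tall, its top 5 mm tapered to 10 mm. Axes as the tray's.
- tray_pocket (a point): Centre of the ball pocket, at the height of the ball's centre when it lies there (16.5 mm above the tray's underside). The pocket is a flat floor with a round rim 34 mm inside, 42 mm outside, 4 mm high.
- ball_center (a point): Centre of the loose steel ball, 25 mm in diameter, 64 g; it can roll about 4.5 mm each way in its pocket. The axes turn with the ball.
- bushing_wide: The bushing that fits: brass sleeve standing upright, 38 mm outside, bore 22 mm, 32 mm tall, about 0.2 kg. Origin: centre of its underside, z along its axis.
- bushing_wide_mid (a point): Centre of the fitting bushing, half-way up (16 mm), on its axis. Fully home on the pin it is 20 mm above the tray's underside.
- bushing_narrow_mid (a point): Centre, half-way up (16 mm), of the bushing that does not fit: the same 38 mm outside and 32 mm height, but bore 8 mm. The two bushings stand near the bench's middle line, one nearer the robot and one farther; which is which varies.
- mat: Flat black rubber mat, 200 mm (its x) by 150 mm (its y), 3 mm thick, fixed to the bench. Origin: centre of its underside.
- multimeter: Bystander: multimeter lying on its back, 190 x 90 x 36 mm. Origin: centre of its underside.
- circuit_board: Bystander: green circuit board lying flat, 150 x 90 mm. Origin: centre of its underside.
- parts_box: Bystander: clear divided box of small hardware, 110 x 160 x 45 mm. Origin: centre of its underside.
Mind the look-alikes: they are no part of the job. What is shaped like the bushing_wide but blue or white is not meant.

How it is judged:
By the outcome, as a careful person would: the job done as asked, in the order asked, and still so for the second after the job is handed in, while the arm keeps its last pose, push and grip.
It also fails if it takes over 61 s, if anything falls off the work surface, if the arm or the gripper's body presses on something with over 40 N, if the wrist force passes 120 N, or if a joint passes its speed limit or range.

### The arm

A 6-joint arm with a two-finger parallel gripper is mounted at the origin on the work surface. World frame = base frame: x ahead of the robot, y to its left, z up, the work surface at z = 0. Lengths are in m, angles in rad, forces in N, time in s.
With the tool pointing down it reaches from about 0.225 to 0.725 m from the base axis. Payload 3.1 kg.
Tool frame: the origin (TCP) lies midway between the tips of the shut fingers; the grasp point (between the pads) lies 19 mm behind it; z points along the fingers, y is the line along which they close (so a half turn about z gives the same grasp; the last joint's range is limited). The gripper opens to 85 mm and grips with 20 to 120 N. Pads are 22 mm wide; open, the fingers measure 114 mm over their backs; the gripper's body (76 mm by 85 mm) begins 54 mm behind the grasp point. The pads swing forward as they close: fully open they stand 13 mm farther back than shut.
Start: joints at [-1.322, 0.048, 0.099, 1.622, 0, 1.443], TCP at [0.193, -0.488, 0.231] pointing down, gripper open.
Joint ranges: [-2.91, 2.91], [-0.99, 1.94], [-1.21, 1.42], [-2.12, 2.29], [-1.49, 1.47], [-3.14, 3.14]. Speed limits (rad/s): [2.79, 2.79, 3.14, 3.14, 3.14, 3.14].

### API

Orientations are given as a unit quaternion [w, x, y, z].
In Python, from workcell import env, viewer gives the robot as it stands.
- The arm moves only by the shell command python3 -m jog 'ROWS' [OPENING]. ROWS is JSON, a list of rows, each a list of 2 entries, a list of its own where there are three numbers: the shift along the tool's x, y, z in units of 40 mm (1.0 is 40 mm), then the turn about the tool's z in units of 5 degrees (1.0 is 5 degrees). In form: [[[dx, dy, dz], twist], ...]. A call has exactly 5 rows; each row shifts and turns the commanded pose from where the row before left it, along the tool's axes as they then stand; what a row does not reach is not made up. A row lasts 1/12 s, in which the tool goes at most 41.7 mm and 7.16 degrees, less where a joint would pass 70% of its speed; a pose out of reach is approached as far as the arm can. A call is refused whole if a number of a shift passes 1 or a number of a turn 1, either way. A call with a gripper value outside its range is refused whole. OPENING is the opening, from 0 (shut) to 1 (fully open), set as the call begins (- or left out, the last holds). The fingers move at their own pace and stop on an object; the grip force is fixed at half the most. Time passes only in rows, so rows that do not move let the fingers close, or fill a call up. It gives the time, the measured TCP pose, the force, the opening and the grip force at its end, in the units of the state.
- env.observe(): the state, without advancing time (a new reading comes with each control period).
- viewer.get_image(name): name is "scene" or "top"; returns a dict with "color" (480x640x3 uint8, blue, green, red), "camera_matrix" (3x3 intrinsics, pixels), "rvec" (rotation vector, rad) and "tvec" (3), from world to camera coordinates, as OpenCV has them. Camera axes: x right, y down, z forward; pixel columns grow to the right and rows downward; lengths in m; the calibration is good to about 2 mm. A picture is of the moment at which its call begins. There is no depth.
- env.finish_job(): hands the job in; it is judged then, once.
The state is a dict: "time": time; "joints": joint angles; "qd": joint speeds; "effort": joint torques, N m; "ee_pos": TCP position; "tool_rot": TCP orientation; "ft_force": force on the tool from outside, world axes, zero at the start; "wrist_torque": the same for the moment, N m; "opening": finger opening in m; "gripper_force": force on a finger pad.
Only numpy, scipy, OpenCV 4.12 (cv2) and the standard library are available. Lean on these libraries where they do the work, as an engineer would, in place of code of your own. Each camera call takes 0.05 s, during which the arm holds its last target. There are 200 camera calls.

## Working session

There is one attempt and no reset: what is moved stays moved. The work goes in short steps, Python scripts to look and compute and a shell command to move; the robot and the scene stay as the last step left them, time stands still between calls to the robot, and variables do not carry over. Pictures are saved under pics/ and viewed, at most 12 in all, crops included, and the job is handed in when it is done.

```bash
ls; mkdir -p pics; python3 - <<'E'
from workcell import env, viewer
import cv2,numpy as np
for n in("scene","top"):
    d=viewer.get_image(n); cv2.imwrite(f"pics/{n}0.png",d["color"])
    R=cv2.Rodrigues(np.array(d["rvec"]))[0]; print(n,np.array(d["camera_matrix"]).tolist(),(-R.T@np.array(d["tvec"]).ravel()).round(3),R.round(3).tolist())
print(env.observe())
E
```

```text
pics
scene [[498.6341187927957, 0.0, 327.8563554546042], [0.0, 498.6341187927957, 247.0835181274187], [0.0, 0.0, 1.0]] [ 0.903 -0.545  0.737] [[0.859, 0.511, 0.019], [0.386, -0.623, -0.68], [-0.336, 0.591, -0.733]]
top [[513.9474206842245, 0.0, 313.6075232329632], [0.0, 513.9474206842245, 242.9325931934712], [0.0, 0.0, 1.0]] [ 0.508 -0.034  0.979] [[-0.001, -1.0, -0.003], [-0.994, 0.002, -0.111], [0.111, 0.003, -0.994]]
{'time': 0.1, 'joints': array([-1.32180129e+00,  4.86762270e-02,  9.77430015e-02,  1.62200027e+00,
        5.47470298e-07,  1.44300710e+00]), 'qd': array([ 4.69424482e-05, -1.01416042e-03,  2.99460863e-03,  1.36238988e-03,
        1.73841619e-03,  1.22845560e-03]), 'effort': array([ 2.75394545e-03, -3.39850795e+01,  3.20936000e+01,  1.58033537e-02,
       -1.40211832e-04, -2.20953837e-06]), 'ee_pos': array([ 0.19302021, -0.48763279,  0.23022869]), 'tool_rot': array([-1.06664088e-03,  9.82306065e-01,  1.87279613e-01, -6.44465532e-05]), 'ft_force': array([-0.4925927 ,  0.09554551,  0.03511681]), 'wrist_torque': array([-0.03630935,  0.0257194 , -0.01197467]), 'gripper_force': 0.0, 'opening': 0.0855596120639176}
```

View pics/top0.png

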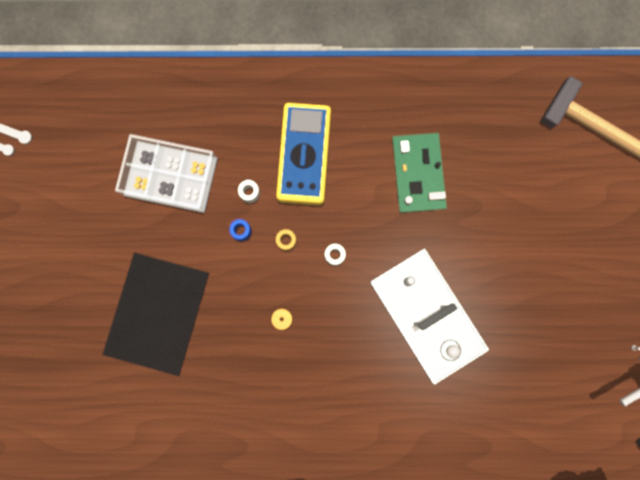

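View pics/scene0.png

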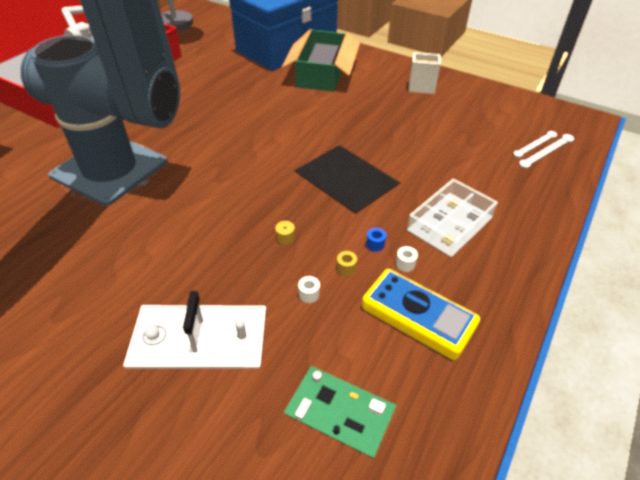

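The top view shows the tray on the right, with its corners near (372,283), (425,250), (488,348) and (435,383). Its pin is at (409,281), the handle at (435,317) and the ball at (452,350). The wide bushing is the far one at (286,239), and the narrow one is at (282,319). The mat is on the left around (156,314). The scene view agrees: wide bore at (347,260), narrow at (285,230).

```bash
cat > h.py <<'E'
from workcell import env, viewer
import cv2,numpy as np
class Cam:
    def __init__(s,n):
        d=viewer.get_image(n); s.im=d["color"]; s.K=np.array(d["camera_matrix"]); s.rv=np.array(d["rvec"],float); s.tv=np.array(d["tvec"],float).ravel()
        s.R=cv2.Rodrigues(s.rv)[0]; s.c=-s.R.T@s.tv; s.hsv=cv2.cvtColor(s.im,cv2.COLOR_BGR2HSV)
    def ray(s,p,z):
        d=s.R.T@np.linalg.solve(s.K,np.array([p[0],p[1],1.])); return s.c+d*(z-s.c[2])/d[2]
    def px(s,P): return cv2.projectPoints(np.array(P,float).reshape(-1,1,3),s.rv,s.tv,s.K,None)[0][:,0]
    def blobs(s,lo,hi,amin=60):
        m=cv2.inRange(s.hsv,lo,hi); s.m=m
        cs=cv2.findContours(m,cv2.RETR_EXTERNAL,cv2.CHAIN_APPROX_NONE)[0]
        return [c for c in cs if cv2.contourArea(c)>amin]
def yaw():
    w,x,y,z=env.observe()["tool_rot"]; return np.degrees(np.arctan2(2*(x*y+w*z),1-2*(y*y+z*z)))
def to(x,y,yw=None):
    "shift in tool units (dx,dy) for target TCP x,y at current yaw, twist units"
    o=env.observe(); a=np.radians(yaw()); d=np.array([x,y])-o["ee_pos"][:2]
    print("pos",o["ee_pos"].round(4),"yaw",yaw().round(2),"units dx,dy",((d@[np.cos(a),np.sin(a)])/.04).round(3),((d@[np.sin(a),-np.cos(a)])/.04).round(3), "twist", None if yw is None else round((yaw()-yw)/5,2))
E
python3 - <<'E'
from h import *
for n in("top","scene"):
    C=Cam(n); print(n)
    for c in C.blobs((15,110,90),(35,255,255)):
        r=cv2.minAreaRect(c); 
        if cv2.contourArea(c)<900: print("brass",np.round(r[0],1),np.round(r[1],1),C.ray(r[0],.03 if n=="top" else .018).round(4))
    for c in C.blobs((0,0,150),(180,70,255),3000):
        r=cv2.minAreaRect(c); q=np.array([C.ray(p,.008) for p in cv2.boxPoints(r)]) if n=="top" else np.array([C.ray(p[0],.008) for p in cv2.approxPolyDP(cv2.convexHull(c),8,True)])
        print("tray",q[:,:2].round(4).tolist(),q.mean(0).round(4),[np.linalg.norm(q[i]-q[i-1]).round(3) for i in range(len(q))],[np.degrees(np.arctan2(*(q[i]-q[i-1])[1::-1])).round(1) for i in range(len(q))])
    for c in C.blobs((0,0,0),(180,255,52),300):
        r=cv2.minAreaRect(c); b=cv2.boundingRect(c)
        z=.003 if cv2.contourArea(c)>2000 else .084
        print("dark",np.round(r[0],1),cv2.contourArea(c),C.ray(r[0],z).round(4),[C.ray(p,z)[:2].round(3).tolist() for p in cv2.boxPoints(r)])
    if n=="top": print("pin top ~",C.ray((409,281),.044))
    if n=="top":
        cv2.imwrite("pics/crop1.png",cv2.resize(C.im[220:400,240:500],None,fx=3,fy=3,interpolation=cv2.INTER_CUBIC))
E
```

```text
top
brass [281.5 319. ] [22. 21.] [0.4736 0.0279 0.03  ]
brass [285.5 239.5] [21. 21.] [0.62   0.0212 0.03  ]
brass [140.3 182.8] [10.2 10.2] [0.7281 0.2955 0.03  ]
brass [198.1 167.7] [11.5 10.2] [0.757  0.1872 0.03  ]
brass [603.6 131.6] [85.7  8.7] [ 0.8254 -0.5827  0.03  ]
brass [605.6 121.5] [78.4  2.8] [ 0.8451 -0.5877  0.03  ]
tray [[0.5429, -0.134], [0.6098, -0.2429], [0.415, -0.3583], [0.3509, -0.251]] [ 0.4797 -0.2466  0.008 ] [np.float64(0.225), np.float64(0.128), np.float64(0.226), np.float64(0.125)] [np.float64(31.4), np.float64(-58.4), np.float64(-149.4), np.float64(120.8)]
tray [[0.7129, 0.3533], [0.8333, 0.3336], [0.7949, 0.1548], [0.6755, 0.1768]] [0.7542 0.2546 0.008 ] [np.float64(0.18), np.float64(0.122), np.float64(0.183), np.float64(0.121)] [np.float64(78.0), np.float64(-9.3), np.float64(-102.2), np.float64(169.6)]
dark [133.9 307.8] 1398.5 [0.495 0.28  0.084] [[0.418, 0.328], [0.589, 0.282], [0.573, 0.231], [0.403, 0.278]]
pin top ~ [ 0.54201886 -0.20416057  0.044     ]
scene
brass [346.5 262.5] [25. 21.] [0.6239 0.0196 0.018 ]
brass [284.5 232. ] [24. 19.] [0.4
[... 1075 characters left out ...]
float64(0.436), np.float64(0.3), np.float64(0.229)] [np.float64(33.6), np.float64(-84.7), np.float64(179.7), np.float64(105.3)]
dark [374.5 179.1] 345.5 [0.5871 0.1962 0.084 ] [[0.545, 0.192], [0.559, 0.258], [0.629, 0.201], [0.613, 0.14]]
dark [341.9 175. ] 872.0 [0.5241 0.172  0.084 ] [[0.441, 0.133], [0.418, 0.275], [0.606, 0.211], [0.614, 0.086]]
dark [118.6 142.1] 646.0 [0.0521 0.0104 0.084 ] [[-0.064, 0.064], [-0.046, 0.104], [0.155, -0.037], [0.137, -0.07]]
dark [164.5  96. ] 1032.5 [0.0021 0.2063 0.084 ] [[-0.114, 0.28], [-0.055, 0.318], [0.105, 0.142], [0.053, 0.109]]
dark [64.3 49.2] 586.5 [-0.4009  0.2407  0.084 ] [[-0.484, 0.216], [-0.416, 0.337], [-0.32, 0.265], [-0.387, 0.152]]
```

View pics/crop1.png

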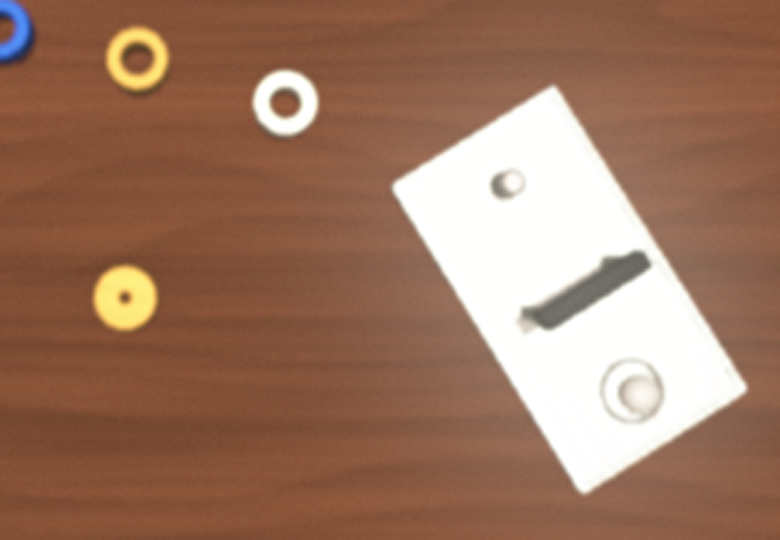

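The crop shows the wide bore ring at full-frame (285.7,239.3) and the pin top at (410.7,280.3). One yaw of 30.6° serves for both picking up the bushing and placing it.

```bash
python3 -m jog '[[[0,0,0],-0.36],[[0,0,0],-0.36],[[0,0,0],-0.36],[[0,0,0],-0.36],[[0,0,0],-0.36]]' 1; python3 - <<'E'
from h import *
to(.621,.0205,30.6)
C=Cam("top")
for c in C.blobs((0,0,0),(180,255,75),2500):
    r=cv2.minAreaRect(c); print("mat",np.round(r,1) if 0 else r, C.ray(r[0],.003).round(4),[C.ray(p,.003)[:2].round(3).tolist() for p in cv2.boxPoints(r)])
E
```

```text
time: 0.62
ee_pos: [0.1931, -0.488, 0.231]
tool_rot: [-0.0, 0.964, 0.265, 0.0]
ft_force: [-0.2, -0.3, 0.1]
opening: 0.0852
gripper_force: 0.0
pos [ 0.1931 -0.488   0.231 ] yaw 30.68 units dx,dy 15.686 -5.476 twist 0.02
mat ((155.5443878173828, 313.5983581542969), (78.72187042236328, 107.30331420898438), 16.313852310180664) [0.483  0.2671 0.003 ] [[0.408, 0.364], [0.601, 0.314], [0.559, 0.169], [0.368, 0.221]]
```

```bash
python3 -m jog '[[[0.78,-0.27,0],0],[[0.78,-0.27,0],0],[[0.78,-0.27,0],0],[[0.78,-0.27,0],0],[[0.78,-0.27,0],0]]' >/dev/null; python3 -m jog '[[[0.78,-0.27,0],0],[[0.78,-0.27,0],0],[[0.78,-0.27,0],0],[[0.78,-0.27,0],0],[[0.78,-0.27,0],0]]'>/dev/null;  python3 -m jog '[[[0.78,-0.27,0],0],[[0.78,-0.27,0],0],[[0.78,-0.27,0],0],[[0.78,-0.27,0],0],[[0.78,-0.27,0],0]]'>/dev/null;  python3 -m jog '[[[0.78,-0.27,0],0],[[0.78,-0.27,0],0],[[0.78,-0.27,0],0],[[0.6,-0.24,0.4],0],[[0,0,0.8],0]]'; python3 -c "
from h import *
to(.621,.0205,30.6)"
```

```text
time: 2.33
ee_pos: [0.5988, -0.0108, 0.187]
tool_rot: [0.001, 0.964, 0.266, 0.005]
ft_force: [-0.3, -0.5, -0.5]
opening: 0.0853
gripper_force: 0.0
pos [ 0.5988 -0.0108  0.187 ] yaw 30.83 units dx,dy 0.877 -0.388 twist 0.05
```

```bash
python3 -m jog '[[[0.5,-0.2,0.2],0.05],[[0.38,-0.19,0.4],0],[[0,0,0.6],0],[[0,0,0.6],0],[[0,0,0.4],0]]'; python3 -m jog '[[[0,0,0.3],0],[[0,0,0.2],0],[[0,0,0],0],[[0,0,0],0],[[0,0,0],0]]' >/dev/null; python3 - <<'E'
from h import *
to(.621,.0205,30.6)
a=Cam("top");b=Cam("scene")
cv2.imwrite("pics/near.png",np.hstack([cv2.resize(a.im[180:300,220:350],(520,480)),cv2.resize(b.im[200:320,285:350+5],(280,480))]))
E
```

```text
time: 2.75
ee_pos: [0.6145, 0.0174, 0.0921]
tool_rot: [-0.001, 0.965, 0.262, -0.002]
ft_force: [-0.8, 0.1, 0.1]
opening: 0.0855
gripper_force: 0.0
pos [0.6169 0.0165 0.0769] yaw 30.32 units dx,dy 0.137 -0.034 twist -0.06
```

View pics/near.png

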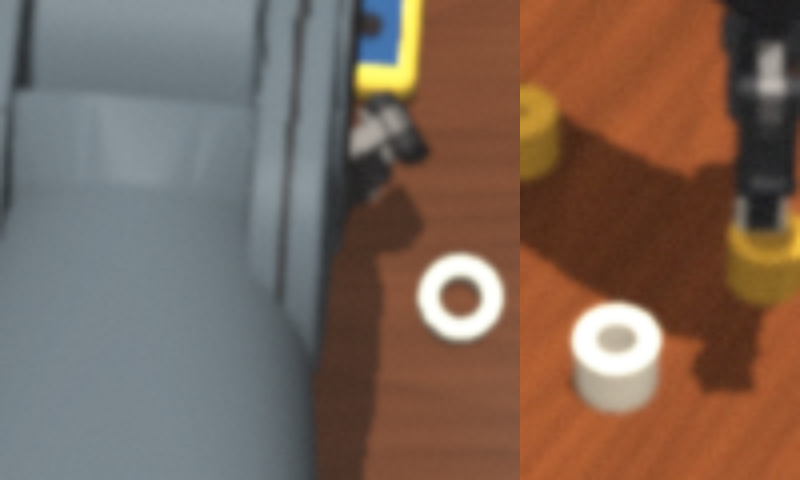

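The arm hides the bushing from the top camera. In the scene crop the finger stands over the brass bushing and clears the white ring. I'll make a small correction, descend and close.

```bash
python3 -m jog '[[[0.14,-0.03,0],-0.06],[[0,0,0.5],0],[[0,0,0.5],0],[[0,0,0.5],0],[[0,0,0.2],0]]' ; python3 -m jog '[[[0,0,0.1],0],[[0,0,0.05],0],[[0,0,0],0],[[0,0,0],0],[[0,0,0],0]]'; python3 -c "
from h import *
to(.621,.0205,30.6)"
```

```text
time: 3.68
ee_pos: [0.6187, 0.021, 0.0048]
tool_rot: [-0.001, 0.964, 0.264, -0.002]
ft_force: [-1.2, 0.6, 0.2]
opening: 0.0855
gripper_force: 0.0
time: 4.1
ee_pos: [0.6214, 0.0205, 0.0029]
tool_rot: [0.0, 0.964, 0.264, 0.001]
ft_force: [-0.3, -0.6, -0.9]
opening: 0.0852
gripper_force: 0.0
pos [0.6214 0.0205 0.0029] yaw 30.64 units dx,dy -0.008 -0.004 twist 0.01
```

```bash
python3 -m jog '[[[0,0,0],0],[[0,0,0],0],[[0,0,0],0],[[0,0,0],0],[[0,0,0],0]]' 0; python3 -m jog '[[[0,0,0],0],[[0,0,0],0],[[0,0,0],0],[[0,0,0],0],[[0,0,0],0]]';  python3 -m jog '[[[0,0,-0.2],0],[[0,0,-0.5],0],[[0,0,-0.8],0],[[0,0,-0.8],0],[[0,0,-0.7],0]]';python3 -m jog '[[[0,0,0],0],[[0,0,0],0],[[0,0,0],0],[[0,0,0],0],[[0,0,0],0]]';  python3 - <<'E'
from h import *
to(.545,-.208,30.6)
b=Cam("scene")
cv2.imwrite("pics/held.png",cv2.resize(b.im[120:320,230:430],(600,600)))
E
```

```text
time: 4.52
ee_pos: [0.6206, 0.0206, 0.002]
tool_rot: [0.0, 0.964, 0.264, 0.001]
ft_force: [-0.2, 0.3, 2.8]
opening: 0.0373
gripper_force: 60.4
time: 4.93
ee_pos: [0.6206, 0.0206, 0.002]
tool_rot: [0.0, 0.964, 0.264, 0.001]
ft_force: [-0.7, -0.8, 4.2]
opening: 0.0367
gripper_force: 60.6
time: 5.35
ee_pos: [0.619, 0.0206, 0.1214]
tool_rot: [-0.0, 0.964, 0.264, -0.001]
ft_force: [1.2, 0.3, -2.2]
opening: 0.0371
gripper_force: 60.4
time: 5.77
ee_pos: [0.6182, 0.0207, 0.1182]
tool_rot: [-0.001, 0.964, 0.264, -0.003]
ft_force: [0.4, -0.4, -2.8]
opening: 0.0371
gripper_force: 60.4
pos [0.6182 0.0207 0.1182] yaw 30.64 units dx,dy -4.49 3.987 twist 0.01
```

View pics/held.png

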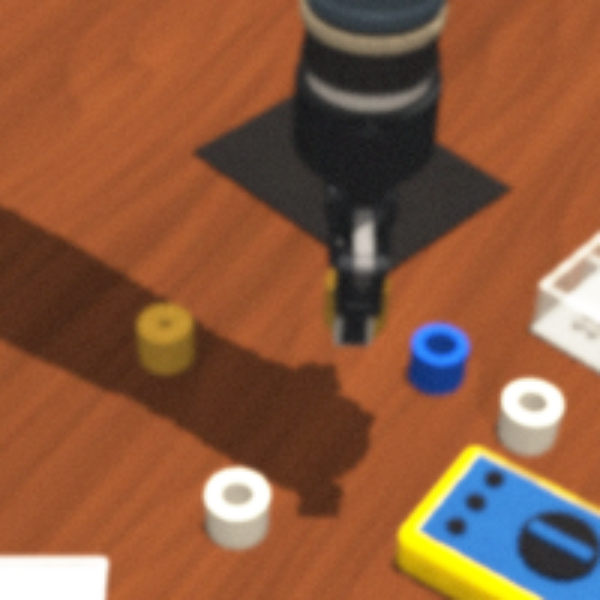

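The bushing is held in the gripper at about (357,300) in the crop and clear of the bench, and the narrow bushing hasn't moved. Next I carry it over the pin.

```bash
python3 -m jog '[[[-0.3,0.27,0],0],[[-0.56,0.5,0],0],[[-0.56,0.5,0],0],[[-0.56,0.5,0],0],[[-0.56,0.5,0],0]]' >/dev/null; python3 -m jog '[[[-0.56,0.5,0],0],[[-0.56,0.5,0],0],[[-0.56,0.5,0],0],[[-0.27,0.22,0],0],[[0,0,0],0]]' ; python3 -m jog '[[[0,0,0],0],[[0,0,0],0],[[0,0,0],0],[[0,0,0],0],[[0,0,0],0]]'; python3 - <<'E'
from h import *
to(.5445,-.208,30.6)
b=Cam("scene");a=Cam("top")
for c in b.blobs((15,90,70),(35,255,255)):
    r=cv2.minAreaRect(c); print(np.round(r[0],1),np.round(r[1],1),cv2.contourArea(c))
o=env.observe()["ee_pos"]
P=[[.5445,-.208,.044],[.5445,-.208,.004],[o[0],o[1],o[2]-.002],[o[0],o[1],o[2]+.03]]
print(b.px(P).round(1).tolist())
cv2.imwrite("pics/over.png",np.hstack([cv2.resize(b.im[230:380,110:310],(560,420)),cv2.resize(a.im[230:400,350:447],(240,420))]))
E
```

```text
time: 6.65
ee_pos: [0.5453, -0.2111, 0.1202]
tool_rot: [-0.0, 0.965, 0.262, -0.001]
ft_force: [0.1, 0.5, -2.0]
opening: 0.0371
gripper_force: 60.5
time: 7.07
ee_pos: [0.5473, -0.2071, 0.1213]
tool_rot: [-0.0, 0.964, 0.265, 0.0]
ft_force: [0.8, -0.2, -1.7]
opening: 0.0372
gripper_force: 60.5
pos [ 0.5473 -0.2071  0.1213] yaw 30.74 units dx,dy -0.071 -0.017 twist 0.03
[242.4 288.8] [29.9 10.4] 222.0
[419.6 311.6] [115.9  53.8] 5724.0
[285. 232.] [24. 20.] 389.0
[561.6  60.8] [ 5.4 22.4] 81.0
[297.8  47.4] [10.7 42. ] 286.0
[496.5  56.8] [110.4  46.9] 4414.5
[378.3  41.6] [46.3 96.9] 1352.0
[[238.5, 321.2], [241.1, 334.5], [234.6, 294.0], [232.1, 280.9]]
```

View pics/over.png

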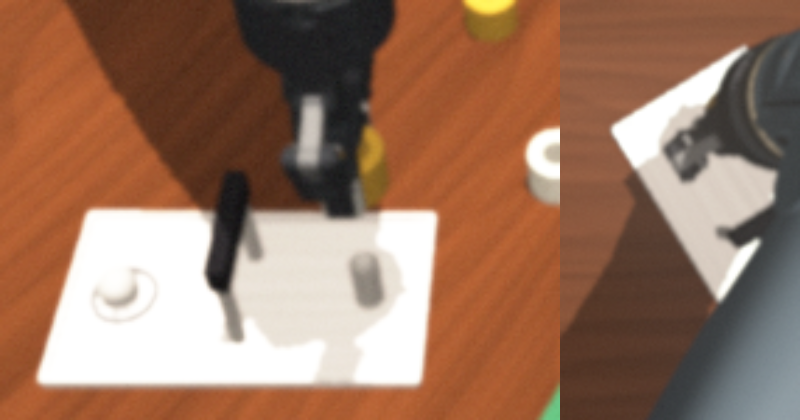

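```bash
python3 - <<'E'
from h import *
b=Cam("scene"); o=env.observe()["ee_pos"]
t=np.linspace(0,2*np.pi,60)
def ext(p,off,yw=30.7):
    a=np.radians(yw); p=p+off*np.array([np.cos(a),np.sin(a),0])
    P=[[p[0]+.019*np.cos(q),p[1]+.019*np.sin(q),p[2]+z] for q in t for z in(-.002,.03)]
    x=b.px(P); return x.min(0).round(1),x.max(0).round(1)
for off in(-.003,0,.003,.006): print(off,ext(o,off),ext(np.array([.6182,.0207,.1182]),off))
for c in b.blobs((15,90,70),(35,255,255)):
    x=cv2.boundingRect(c)
    if 200<x[0]<270: print("now",x)
h=cv2.imread("pics/held.png"); m=cv2.inRange(cv2.cvtColor(h,cv2.COLOR_BGR2HSV),(15,90,70),(35,255,255))[240:360,300:400]
ys,xs=np.nonzero(m); print("held",230+(300+xs.min())/3,230+(300+xs.max())/3,120+(240+ys.min())/3,120+(240+ys.max())/3)
E
```

```text
-0.003 (array([217.2, 271.3]), array([244.9, 303.9])) (array([334.2, 203.9]), array([356.6, 232.1]))
0 (array([219.2, 271.3]), array([246.9, 304. ])) (array([335.9, 203.9]), array([358.4, 232.1]))
0.003 (array([221.2, 271.3]), array([248.8, 304. ])) (array([337.5, 203.9]), array([360.1, 232.1]))
0.006 (array([223.2, 271.4]), array([250.8, 304. ])) (array([339.2, 203.9]), array([361.8, 232.2]))
now (237, 275, 12, 30)
held 338.0 360.0 208.66666666666669 231.66666666666669
```

```bash
python3 -m jog '[[[-0.1,-0.02,0.2],0.02],[[0,0,0.5],0],[[0,0,0.5],0],[[0,0,0.3],0],[[0,0,0.1],0]]'; python3 -m jog '[[[0,0,0],0],[[0,0,0],0],[[0,0,0],0],[[0,0,0],0],[[0,0,0],0]]'; python3 - <<'E'
from h import *
to(.5435,-.2086,30.6)
b=Cam("scene")
cv2.imwrite("pics/ins.png",cv2.resize(b.im[265:365,170:290],(600,500),interpolation=cv2.INTER_CUBIC))
E
```

```text
time: 7.63
ee_pos: [0.5406, -0.2085, 0.0537]
tool_rot: [-0.002, 0.965, 0.263, -0.002]
ft_force: [-0.5, -0.1, -3.0]
opening: 0.0373
gripper_force: 60.4
time: 8.05
ee_pos: [0.544, -0.2101, 0.0587]
tool_rot: [0.001, 0.965, 0.263, 0.001]
ft_force: [-0.0, 0.7, -2.7]
opening: 0.0369
gripper_force: 60.5
pos [ 0.544  -0.2101  0.0587] yaw 30.54 units dx,dy 0.009 -0.038 twist -0.01
```

View pics/ins.png

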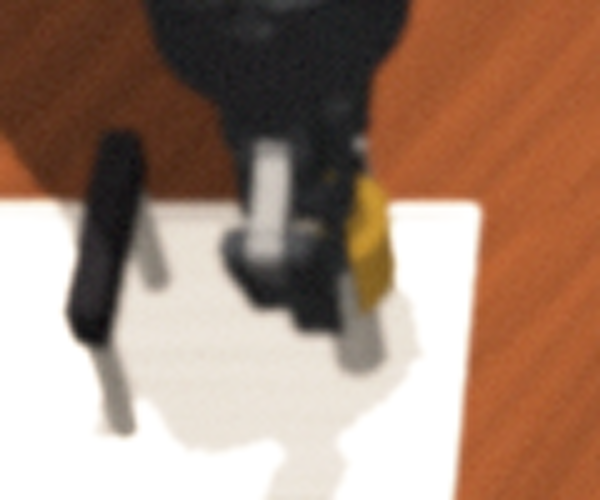

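```bash
python3 - <<'E'
from h import *
b=Cam("scene"); o=env.observe()["ee_pos"]; print(o)
t=np.linspace(0,2*np.pi,90)
def ring(c,r,z): return b.px([[c[0]+r*np.cos(q),c[1]+r*np.sin(q),z] for q in t])
for off in(0,.003,.006):
    p=o[:2]+off*np.array([.861,.509]); print(off,"bush right edge rows 300-320", [ring(p,.019,o[2]+dz)[:,0].max().round(1) for dz in(-.002,.01,.03)],[b.px([p[0],p[1],o[2]+dz])[0].round(1).tolist() for dz in(-.002,.03)])
p=np.array([.5445,-.208]); print("pin foot",[f(ring(p,.009,.004)[:,0]).round(1) for f in(np.min,np.max)],ring(p,.009,.004)[:,1].max().round(1), "z20",[f(ring(p,.009,.02)[:,0]).round(1) for f in(np.min,np.max)],b.px([*p,.02]).round(1))
m=cv2.inRange(b.hsv,(15,90,70),(35,255,255))
for y in range(300,328,3):
    x=np.nonzero(m[y,220:270])[0]; print("brass",y,220+x.max() if len(x) else None)
g=b.im[:,:,1]
for y in (328,330,332,334,336,338,340,342): print(y,g[y,228:256].tolist())
E
```

```text
[ 0.54363364 -0.20986156  0.05820144]
0 bush right edge rows 300-320 [np.float64(248.2), np.float64(247.5), np.float64(246.2)] [[236.5, 317.5], [234.2, 306.0]]
0.003 bush right edge rows 300-320 [np.float64(250.0), np.float64(249.3), np.float64(248.1)] [[238.4, 317.6], [236.1, 306.0]]
0.006 bush right edge rows 300-320 [np.float64(251.9), np.float64(251.2), np.float64(250.0)] [[240.2, 317.6], [238.0, 306.0]]
pin foot [np.float64(235.8), np.float64(246.4)] 339.0 z20 [np.float64(234.7), np.float64(245.4)] [[240.1 329.3]]
brass 300 244
brass 303 246
brass 306 247
brass 309 247
brass 312 247
brass 315 247
brass 318 248
brass 321 247
brass 324 246
brass 327 243
328 [115, 58, 35, 29, 28, 35, 31, 30, 33, 50, 81, 110, 120, 119, 119, 123, 127, 158, 195, 219, 226, 225, 225, 228, 240, 253, 255, 255]
330 [167, 113, 80, 64, 62, 66, 57, 56, 44, 57, 84, 109, 126, 134, 131, 128, 130, 147, 189, 213, 224, 227, 226, 226, 232, 247, 255, 255]
332 [218, 208, 188, 183, 184, 179, 177, 166, 140, 115, 116, 130, 134, 133, 134, 132, 127, 139, 170, 205, 221, 226, 227, 226, 230, 246, 254, 255]
334 [227, 225, 223, 224, 225, 224, 224, 215, 194, 158, 139, 135, 136, 137, 132, 135, 128, 132, 155, 196, 215, 225, 226, 227, 227, 234, 249, 255]
336 [224, 225, 227, 227, 227, 228, 226, 219, 204, 171, 143, 133, 139, 136, 137, 134, 132, 134, 160, 197, 216, 223, 224, 226, 231, 239, 248, 254]
338 [228, 228, 228, 229, 229, 229, 228, 227, 220, 201, 173, 150, 146, 141, 141, 143, 155, 173, 201, 219, 227, 227, 230, 238, 251, 255, 255, 255]
340 [228, 227, 227, 228, 227, 228, 228, 228, 227, 224, 217, 208, 202, 195, 197, 202, 208, 221, 225, 227, 228, 228, 232, 247, 254, 255, 255, 255]
342 [226, 227, 226, 228, 229, 227, 228, 225, 227, 227, 229, 229, 227, 227, 228, 227, 226, 226, 228, 228, 232, 244, 253, 255, 255, 255, 255, 255]
```

The pin foot spans columns 236.5 to 246.7. The bushing's right edge is at about 248.3, so it sits roughly 2.5 mm short along tool +x. I'll correct that and lower it onto the taper.

```bash
python3 -m jog '[[[0.06,0,0],0],[[0,0,0.1],0],[[0,0,0.15],0],[[0,0,0.15],0],[[0,0,0],0]]'; python3 -m jog '[[[0,0,0.1],0],[[0,0,0.1],0],[[0,0,0],0],[[0,0,0],0],[[0,0,0],0]]'
```

```text
time: 8.57
ee_pos: [0.5437, -0.2076, 0.039]
tool_rot: [-0.001, 0.965, 0.263, -0.001]
ft_force: [-0.1, 1.1, -1.5]
opening: 0.0374
gripper_force: 60.7
time: 8.98
ee_pos: [0.5445, -0.2082, 0.0329]
tool_rot: [-0.0, 0.965, 0.263, -0.001]
ft_force: [-1.9, 0.9, -3.1]
opening: 0.0371
gripper_force: 60.7
```

No upward force with the bore about 13 mm below the pin top, so it is threaded.

```bash
python3 -m jog '[[[0,0,0.15],0],[[0,0,0.15],0],[[0,0,0.15],0],[[0,0,0],0],[[0,0,0],0]]'; python3 -m jog '[[[0,0,0.1],0],[[0,0,0.05],0],[[0,0,0.02],0],[[0,0,0],0],[[0,0,0],0]]'; python3 -m jog '[[[0,0,0],0],[[0,0,0],0],[[0,0,0],0],[[0,0,0],0],[[0,0,0],0]]'
```

```text
time: 9.4
ee_pos: [0.5451, -0.2081, 0.0145]
tool_rot: [-0.0, 0.965, 0.263, -0.0]
ft_force: [0.1, -0.5, -1.3]
opening: 0.037
gripper_force: 60.7
time: 9.82
ee_pos: [0.5454, -0.2084, 0.0086]
tool_rot: [0.0, 0.965, 0.263, 0.0]
ft_force: [0.8, -0.1, -2.5]
opening: 0.0369
gripper_force: 60.7
time: 10.23
ee_pos: [0.5452, -0.2084, 0.0086]
tool_rot: [0.0, 0.965, 0.263, 0.0]
ft_force: [0.7, -0.3, -2.3]
opening: 0.0368
gripper_force: 60.7
```

```bash
python3 -m jog '[[[0,0,0.03],0],[[0,0,0.03],0],[[0,0,0],0],[[0,0,0],0],[[0,0,0],0]]'; python3 -m jog '[[[0,0,0],0],[[0,0,0],0],[[0,0,0],0],[[0,0,0],0],[[0,0,0],0]]' 1;python3 -m jog '[[[0,0,0],0],[[0,0,0],0],[[0,0,0],0],[[0,0,-0.2],0],[[0,0,-0.5],0]]'; python3 -m jog '[[[0,0,-0.8],0],[[0,0,-0.8],0],[[0,0,-0.8],0],[[0,0,-0.8],0],[[0,0,-0.4],0]]'; python3 - <<'E'
from h import *
b=Cam("scene")
cv2.imwrite("pics/home.png",cv2.resize(b.im[265:385,110:290],(720,480),interpolation=cv2.INTER_CUBIC))
E
```

```text
time: 10.65
ee_pos: [0.5451, -0.2083, 0.006]
tool_rot: [-0.0, 0.965, 0.263, -0.0]
ft_force: [-0.2, 0.4, -1.8]
opening: 0.0371
gripper_force: 60.8
time: 11.07
ee_pos: [0.5454, -0.2085, 0.0065]
tool_rot: [0.0, 0.965, 0.263, 0.0]
ft_force: [-0.5, 0.6, 0.4]
opening: 0.085
gripper_force: 0.0
time: 11.48
ee_pos: [0.5424, -0.207, 0.0312]
tool_rot: [-0.002, 0.965, 0.263, -0.003]
ft_force: [-0.1, 0.3, 0.0]
opening: 0.0855
gripper_force: 0.0
time: 11.9
ee_pos: [0.5468, -0.2092, 0.1841]
tool_rot: [0.003, 0.965, 0.263, 0.003]
ft_force: [1.0, -1.0, 1.1]
opening: 0.0849
gripper_force: 0.0
```

View pics/home.png

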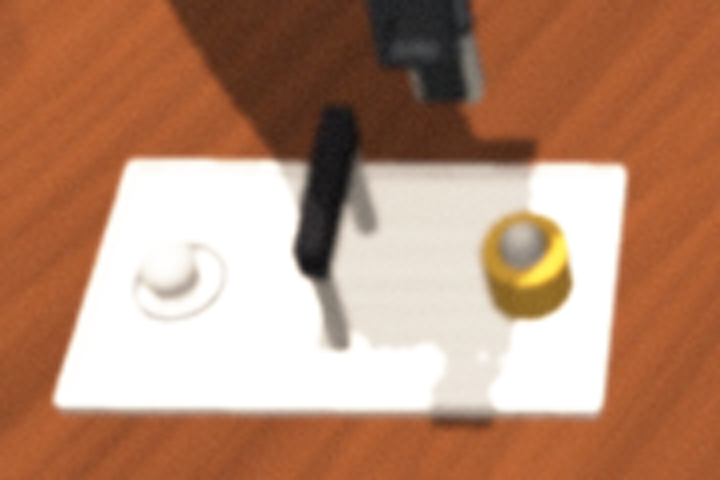

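The bushing is fully home, its body at crop (525,265) with the pin tip showing at (522,238). The ball is in its pocket at (170,268). Next I turn the tool 90° for the handle.

```bash
for i in 1; do python3 -m jog '[[[0,0,0],-1],[[0,0,0],-1],[[0,0,0],-1],[[0,0,0],-1],[[0,0,0],-1]]'; python3 -m jog '[[[0,0,0],-1],[[0,0,0],-1],[[0,0,0],-1],[[0,0,0],-1],[[0,0,0],-1]]'; python3 -m jog '[[[0,0,0],-1],[[0,0,0],-1],[[0,0,0],-1],[[0,0,0],-1],[[0,0,0],-1]]'; python3 -m jog '[[[0,0,0],-1],[[0,0,0],-1],[[0,0,0],-1],[[0,0,0],0],[[0,0,0],0]]'; done | grep -E "time|rot"; python3 - <<'E'
from h import *
to(.4806,-.2465,120.6)
C=Cam("scene")
for c in C.blobs((0,0,150),(180,70,255),3000):
    q=np.array([C.ray(p[0],.008) for p in cv2.approxPolyDP(cv2.convexHull(c),8,True)])
    if q[0,1]<0 and len(q)==4: print("tray",q[:,:2].round(4).tolist(),q.mean(0).round(4),[np.degrees(np.arctan2(*(q[i]-q[i-1])[1::-1])).round(1) for i in range(4)])
E
```

```text
time: 12.37
tool_rot: [-0.0, 0.884, 0.468, -0.0]
time: 12.78
tool_rot: [-0.0, 0.762, 0.648, -0.0]
time: 13.2
tool_rot: [-0.0, 0.603, 0.798, -0.0]
time: 13.62
tool_rot: [-0.0, 0.497, 0.868, -0.0]
pos [ 0.545  -0.2083  0.1781] yaw 120.41 units dx,dy -0.008 -1.872 twist -0.04
tray [[0.4149, -0.3498], [0.3596, -0.2517], [0.5515, -0.1442], [0.6089, -0.2465]] [ 0.4837 -0.248   0.008 ] [np.float64(-152.0), np.float64(119.4), np.float64(29.3), np.float64(-60.7)]
```

```bash
python3 -m jog '[[[0,-0.4,0],0],[[0,-0.6,0],0],[[0,-0.6,0],0],[[0,-0.27,0.1],0],[[0,0,0.4],0]]'; python3 -m jog '[[[0,0,0.6],0],[[0,0,0.6],0],[[0,0,0.6],0],[[0,0,0.4],0],[[0,0,0.2],0]]';  python3 -m jog '[[[0,0,0.1],0],[[0,0,0.1],0],[[0,0,0],0],[[0,0,0],0],[[0,0,0],0]]'; python3 -c "
from h import *
to(.4806,-.2465,120.4)
b=Cam('scene')
cv2.imwrite('pics/hand.png',cv2.resize(b.im[225:385,110:290],(675,600),interpolation=cv2.INTER_CUBIC))"
```

```text
time: 14.08
ee_pos: [0.4808, -0.2486, 0.1611]
tool_rot: [0.003, 0.498, 0.867, -0.001]
ft_force: [1.8, 0.1, -0.9]
opening: 0.0855
gripper_force: 0.0
time: 14.5
ee_pos: [0.479, -0.245, 0.0587]
tool_rot: [-0.003, 0.496, 0.868, 0.0]
ft_force: [0.5, -0.4, -0.3]
opening: 0.0852
gripper_force: 0.0
time: 14.92
ee_pos: [0.4817, -0.247, 0.0555]
tool_rot: [0.001, 0.496, 0.868, -0.0]
ft_force: [0.4, 0.0, -0.3]
opening: 0.0857
gripper_force: 0.0
pos [ 0.4817 -0.247   0.0555] yaw 120.53 units dx,dy 0.023 -0.017 twist 0.03
```

View pics/hand.png

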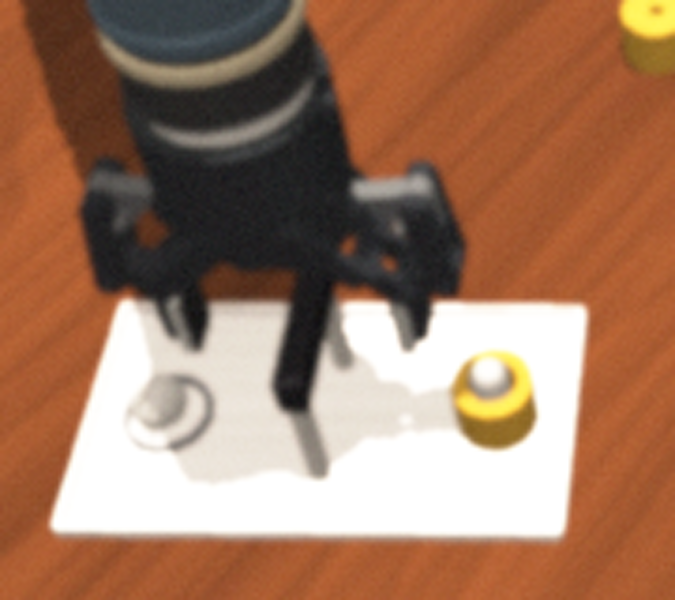

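The fingers straddle the bar at crop (300,335), roughly centred. I'll close and lift slowly.

```bash
python3 -m jog '[[[0,0,0.05],0],[[0,0,0],0],[[0,0,0],0],[[0,0,0],0],[[0,0,0],0]]' 0; python3 -m jog '[[[0,0,0],0],[[0,0,0],0],[[0,0,0],0],[[0,0,0],0],[[0,0,0],0]]'; python3 -m jog '[[[0,0,-0.05],0],[[0,0,-0.1],0],[[0,0,-0.1],0],[[0,0,-0.15],0],[[0,0,-0.2],0]]';python3 -m jog '[[[0,0,-0.25],0],[[0,0,-0.3],0],[[0,0,-0.3],0],[[0,0,-0.3],0],[[0,0,-0.25],0]]'; python3 -m jog '[[[0,0,-0.25],0],[[0,0,-0.2],0],[[0,0,-0.1],0],[[0,0,-0.05],0],[[0,0,0],0]]'; python3 -c "
from h import *
to(.483,.267)
b=Cam('scene');a=Cam('top')
cv2.imwrite('pics/lift.png',np.hstack([cv2.resize(b.im[160:400,70:310],(480,480),interpolation=cv2.INTER_CUBIC),cv2.resize(a.im[230:430,360:490],(312,480))]))"
```

```text
time: 15.38
ee_pos: [0.4807, -0.2464, 0.0522]
tool_rot: [0.0, 0.496, 0.868, 0.0]
ft_force: [0.1, -0.0, -0.5]
opening: 0.0255
gripper_force: 0.0
time: 15.8
ee_pos: [0.481, -0.2464, 0.0523]
tool_rot: [0.0, 0.496, 0.868, 0.0]
ft_force: [0.3, 1.5, 0.5]
opening: 0.0133
gripper_force: 59.4
time: 16.22
ee_pos: [0.4795, -0.2458, 0.0752]
tool_rot: [-0.002, 0.496, 0.868, -0.0]
ft_force: [-0.5, 0.1, -7.4]
opening: 0.0131
gripper_force: 58.5
time: 16.63
ee_pos: [0.4814, -0.2468, 0.1346]
tool_rot: [0.001, 0.496, 0.868, -0.0]
ft_force: [1.0, -0.5, -7.4]
opening: 0.0133
gripper_force: 58.5
time: 17.05
ee_pos: [0.4808, -0.2465, 0.1564]
tool_rot: [0.0, 0.496, 0.868, -0.0]
ft_force: [0.1, -0.8, -6.5]
opening: 0.0129
gripper_force: 58.5
pos [ 0.4808 -0.2465  0.1564] yaw 120.54 units dx,dy 11.029 6.569 twist None
```

View pics/lift.png

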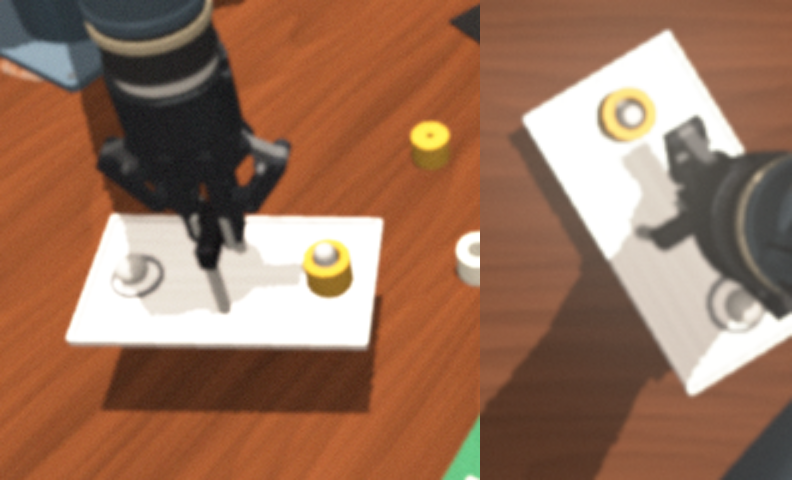

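The tray is level in the air, with its shadow offset below. The ball is in the pocket at (135,270) and the bushing is on the pin at (327,265). I'll carry it over with gentle ramps.

```bash
(python3 -m jog '[[[0.086,0.051,0],0],[[0.172,0.102,0],0],[[0.258,0.154,0],0],[[0.344,0.205,0],0],[[0.43,0.256,0],0]]'; python3 -m jog '[[[0.43,0.256,0],0],[[0.43,0.256,0],0],[[0.43,0.256,0],0],[[0.43,0.256,0],0],[[0.43,0.256,0],0]]'; python3 -m jog '[[[0.43,0.256,0],0],[[0.43,0.256,0],0],[[0.43,0.256,0],0],[[0.43,0.256,0],0],[[0.43,0.256,0],0]]'; python3 -m jog '[[[0.43,0.256,0],0],[[0.43,0.256,0],0],[[0.43,0.256,0],0],[[0.43,0.256,0],0],[[0.43,0.256,0],0]]'; python3 -m jog '[[[0.43,0.256,0],0],[[0.43,0.256,0],0],[[0.43,0.256,0],0],[[0.43,0.256,0],0],[[0.43,0.256,0],0]]'; python3 -m jog '[[[0.344,0.205,0],0],[[0.258,0.154,0],0],[[0.172,0.102,0],0],[[0.086,0.051,0],0],[[0,0,0],0]]') | grep -E "pos|rot|force"; python3 -c "
from h import *
to(.483,.267)"
```

```text
ee_pos: [0.4807, -0.1853, 0.1558]
tool_rot: [-0.0, 0.496, 0.868, 0.0]
ft_force: [-0.5, 0.5, -6.9]
gripper_force: 58.5
ee_pos: [0.4807, -0.0839, 0.1559]
tool_rot: [-0.0, 0.496, 0.869, 0.0]
ft_force: [-0.2, 0.1, -6.7]
gripper_force: 58.5
ee_pos: [0.4808, 0.0161, 0.156]
tool_rot: [-0.0, 0.496, 0.869, 0.0]
ft_force: [0.8, 0.7, -6.3]
gripper_force: 58.5
ee_pos: [0.4809, 0.1161, 0.1559]
tool_rot: [-0.001, 0.495, 0.869, 0.0]
ft_force: [0.7, -0.5, -7.4]
gripper_force: 58.5
ee_pos: [0.481, 0.216, 0.1559]
tool_rot: [-0.001, 0.495, 0.869, -0.0]
ft_force: [-0.8, 0.3, -7.6]
gripper_force: 58.5
ee_pos: [0.4823, 0.2547, 0.156]
tool_rot: [-0.0, 0.495, 0.869, -0.0]
ft_force: [-0.0, 0.6, -7.2]
gripper_force: 58.6
pos [0.4823 0.2547 0.156 ] yaw 120.6 units dx,dy 0.255 0.172 twist None
```

```bash
python3 -m jog '[[[0.06,0.04,0],0],[[0.1,0.07,0],0],[[0.07,0.05,0],0],[[0.02,0.01,0],0],[[0,0,0],0]]' >/dev/null; python3 -m jog '[[[0,0,0],0],[[0,0,0],0],[[0,0,0],0],[[0,0,0],0],[[0,0,0],0]]'; python3 - <<'E'
from h import *
to(.483,.267)
b=Cam("scene"); a=Cam("top")
print("scene mat", np.mean([b.ray(p,.003) for p in[(297,171),(340,147),(399,183),(355,210)]],axis=0).round(3))
cs=b.blobs((0,0,150),(180,70,255),3000)
for c in cs:
    for z in(.112,):
        q=np.array([b.ray(p[0],z) for p in cv2.approxPolyDP(cv2.convexHull(c),6,True)])
        if len(q)<7 and abs(q[:,1].mean()-.26)<.12 and abs(q[:,0].mean()-.48)<.12: print("tray",q.round(3).tolist(),q.mean(0).round(4))
cv2.imwrite("pics/end.png",np.hstack([cv2.resize(b.im[60:300,220:420],(400,480)),cv2.resize(a.im[150:390,60:260],(400,480))]))
E
```

```text
time: 20.48
ee_pos: [0.4835, 0.266, 0.1561]
tool_rot: [0.0, 0.496, 0.868, 0.0]
ft_force: [-0.1, 1.0, -6.5]
opening: 0.0128
gripper_force: 58.6
pos [0.4835 0.266  0.1561] yaw 120.53 units dx,dy 0.028 0.002 twist None
scene mat [0.49  0.262 0.003]
tray [[0.557, 0.359, 0.112], [0.612, 0.259, 0.112], [0.42, 0.155, 0.112], [0.365, 0.256, 0.112]] [0.4885 0.2572 0.112 ]
```

View pics/end.png

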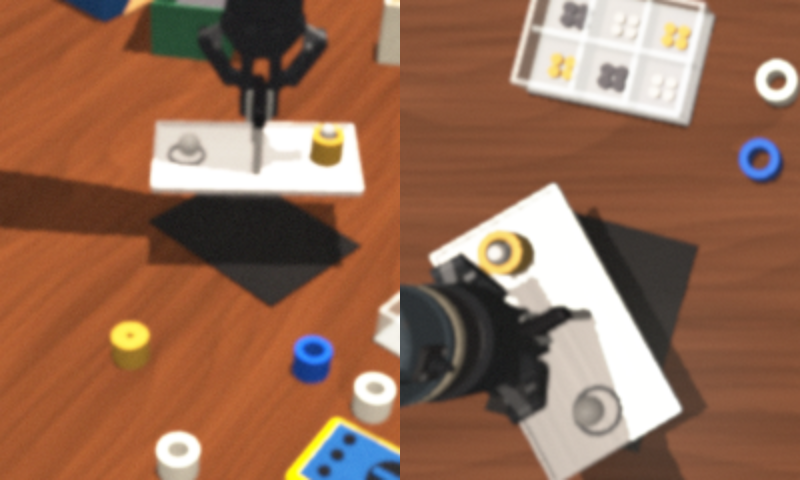

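The end picture shows the tray level over the mat, the ball in its pocket at (590,410) and the bushing on the pin at (502,252). The narrow bushing and the bystanders haven't moved. In each camera view the tray and mat centres agree to within about 5 mm, so I'm handing in.

```bash
python3 -c "
from workcell import env
print(abs(env.observe()['qd']).max()); print(env.finish_job())"
```

```text
0.0020649361015338797
the job is handed in; nothing more can be done
None
```

The wide bushing is fully down on the tray's pin and released, and the tray is held level and still about 10 cm above the mat, centred to within about 5 mm, with the ball in its pocket and the rest of the bench undisturbed; I handed the job in at about 20.5 s, and no verdict was returned.

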